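# Load the tray sealer's carriers with tomato packs

### The arm

A 6-joint arm with a two-finger parallel gripper is mounted at the origin on the work surface. World frame = base frame: x ahead of the robot, y to its left, z up, the work surface at z = 0. Lengths are in m, angles in rad, forces in N, time in s.
With the tool pointing down it reaches from about 0.25 to 0.725 m from the base axis. Payload 4 kg.
Tool frame: the origin (TCP) lies at the very end of the fingers, on their centre line; the grasp point (between the pads) lies 19 mm behind it (r.grip_point_offset is the z of the grasp point in the tool frame, in m); z points along the fingers, y is the line along which they close (so a half turn about z gives the same grasp; the last joint's range is limited). The gripper opens to 85 mm and grips with 20 to 120 N. Pads are 22 mm wide; open, the fingers measure 114 mm over their backs; the gripper's body (76 mm by 85 mm) begins 54 mm behind the grasp point. The pads swing forward as they close: fully open they stand 13 mm farther back than shut.
Start: joints at [1.24, 0.241, 0.005, 1.335, 0, 1.571], TCP at [0.162, 0.473, 0.231] pointing down, gripper open.
Joint ranges: [-2.72, 2.72], [-1.05, 1.87], [-1.09, 1.28], [-1.99, 2.15], [-1.42, 1.44], [-3.14, 3.14]. Speed limits (rad/s): [2.79, 2.79, 3.14, 3.14, 3.14, 3.14].

### API

Orientations are given as [roll, pitch, yaw] about the fixed x, y, z axes, in that order (R = Rz(yaw) Ry(pitch) Rx(roll)).
In Python, from station import r gives the robot as it stands. Calls block until the motion is done:
- r.move_ptp(position, orientation): joint-space move of the TCP to a pose.
- r.servo_line(position, attitude=None, speed=0.15, until_force=None): straight line of the TCP; attitude=None keeps the orientation; speed is the mean speed in m/s. With until_force (N) it stops when the force on the tool has changed by that much, and returns True; else False.
- r.move_j(angles): joint-space move.
- r.move_gripper(opening, squeeze=None): finger opening in m; squeeze is the grip in N (None keeps the last); returns when the fingers have stopped.
- r.sleep(seconds).
- r.solve_ik(position, orientation): joint angles nearest the present ones, or None.
- r.sense(): the state.
- r.read_camera(name): name is "scene" or "top" or "wrist"; returns a dict with "color" (420x560x3 uint8, blue, green, red), "range_z" (420x560 float32, m along the optical axis (not along the pixel's ray), 0 where there is no reading), "intrinsics" (3x3 intrinsics, pixels), "R" (3x3) and "t" (3): a world point X has camera coordinates R X + t. Camera axes: x right, y down, z forward; pixel columns grow to the right and rows downward; lengths in m; the calibration is good to about 2 mm. A picture is of the moment at which its call begins.
A pose or a line that the arm cannot do raises r.Unreachable and nothing moves.
- r.hand_in(): hands the job in; it is judged then, once.
The state is a dict: "t": time; "joints": joint angles; "qvel": joint speeds; "effort": joint torques, N m; "tcp_pos": TCP position; "tool_rot": TCP orientation; "wrist_force": force on the tool from outside, world axes, zero at the start; "torque": the same for the moment, N m; "gripper_width": finger opening in m; "gripper_force": force on a finger pad.
Only numpy, scipy, OpenCV 4.12 (cv2) and the standard library are available. Lean on these libraries where they do the work, as an engineer would, in place of code of your own. Each camera call takes 0.05 s, during which the arm holds its last target. There are 200 camera calls.

### The job

Get the tray sealer's carriers ready for the next cycle: set each of the four filled tomato packs upright and fully down into the carrier opening that matches its shape and size, the large round tub going on the sprung lifting plate so that the plate sinks under it. Lower the packs in without dropping or tipping them so nothing spills, let go of them all, and leave the roll of tape where it is.

Things in the scene. Friction and masses are not known exactly. Their poses are not given: they have to be found in the camera images.
- pack_big_round: Large round tub, 66 mm diameter; open-topped brown moulded-pulp pack heaped with red tomatoes, firm, walls upright and 52 mm high (the tomatoes stand up to 13 mm above that). Origin: centre of the underside, z up. Stands upright on the bench at the start (bench at z = 0). Mass about 0.25 kg.
- pack_small_round: Small round tub, 44 mm diameter; open-topped brown moulded-pulp pack heaped with red tomatoes, firm, walls upright and 52 mm high (the tomatoes stand up to 13 mm above that). Origin: centre of the underside, z up. Stands upright on the bench at the start (bench at z = 0). Mass about 0.12 kg.
- pack_square: Square punnet, 62 x 62 mm; open-topped brown moulded-pulp pack heaped with red tomatoes, firm, walls upright and 52 mm high (the tomatoes stand up to 13 mm above that). Origin: centre of the underside, z up. Stands upright on the bench at the start (bench at z = 0). Mass about 0.21 kg. x and y axes square to its sides.
- pack_long: Long punnet, 112 mm along its x axis, 56 mm along its y axis; open-topped brown moulded-pulp pack heaped with red tomatoes, firm, walls upright and 52 mm high (the tomatoes stand up to 13 mm above that). Origin: centre of the underside, z up. Stands upright on the bench at the start (bench at z = 0). Mass about 0.26 kg.
- carrier_small_round: Low bare-aluminium carrier plate, 80 x 80 x 14 mm, with a small round recess of 56 mm diameter. Fixed to the bench. Origin: centre of its underside, z up. Its recess is centred; recess floor (dark rubber) 4 mm above the origin, rim (top of the plate) 14 mm above it, so a seated pack's underside is 4 mm above this origin.
- carrier_square: Low bare-aluminium carrier plate, 96 x 96 x 14 mm, with a square recess of 74 x 74 mm, its sides along the plate's x and y axes. Fixed to the bench. Origin: centre of its underside, z up. Its recess is centred; recess floor (dark rubber) 4 mm above the origin, rim (top of the plate) 14 mm above it, so a seated pack's underside is 4 mm above this origin.
- carrier_long: Low bare-aluminium carrier plate, 146 (x) x 90 (y) x 14 mm, with an oblong recess of 124 mm along x by 68 mm along y. Fixed to the bench. Origin: centre of its underside, z up. Its recess is centred; recess floor (dark rubber) 4 mm above the origin, rim (top of the plate) 14 mm above it, so a seated pack's underside is 4 mm above this origin.
- lift: Thicker bare-aluminium carrier block, 100 x 100 x 34 mm, with a large round opening of 78 mm diameter, in which lies the dark sprung lifting plate, a disc of 74 mm. Fixed to the bench. Origin: centre of its underside, z up; rim (top of the block) 34 mm above it; empty plate's top 31 mm above it, central.
- lift_plate (a joint): How far the sprung lifting plate has sunk, in m: 0 empty (up), 0.012 at its bottom stop. Stiffness 250 N/m, first movement at about 0.3 N; the large tub's weight alone sinks it some 6 to 11 mm.
- tape_roll: Bystander: roll of clear packing tape lying flat on the far side of the work area among the carriers and packs, 90 mm diameter, 48 mm high. Origin: centre of its underside. Not to be pushed about.
Things that resemble listed ones, but are neither listed nor needed, are in the scene too. Leave any blue look-alike of the pack_square alone.

How it is judged:
At the end, for the whole second after the job is handed in: Every pack in the carrier of its own shape (large round tub on the sprung plate, sunk over 4 mm): within 10 mm of its centre, underside less than 8 mm above the carrier's underside (lift: 28 mm), upright within 0.08 rad, at rest, released; tape roll moved less than 30 mm (horizontal distance between pack_big_round and lift below 0.01 m and z of pack_big_round in the frame of lift below 0.028 m and angle between each of pack_big_round, pack_small_round, pack_square, pack_long's own z axis and vertical below 0.08 rad and linear speed of each of pack_big_round, pack_small_round, pack_square, pack_long below 0.02 m/s and angular speed of each of pack_big_round, pack_small_round, pack_square, pack_long below 0.2 rad/s and contact force between each of pack_big_round, pack_small_round, pack_square, pack_long and the fingers below 0.1 N and horizontal distance between pack_small_round and carrier_small_round below 0.01 m and z of pack_small_round in the frame of carrier_small_round below 0.008 m and horizontal distance between pack_square and carrier_square below 0.01 m and z of pack_square in the frame of carrier_square below 0.008 m and horizontal distance between pack_long and carrier_long below 0.01 m and z of pack_long in the frame of carrier_long below 0.008 m and value of joint lift_plate above 0.004 m and distance of tape_roll from where it was at the start of the episode below 0.03 m); the robot touches nothing.
It fails at once if a pack is tipped more than 0.6 rad (its tomatoes would spill) (angle between any of pack_big_round, pack_small_round, pack_square, pack_long's own z axis and vertical above 0.6 rad).
It fails at once if a pack is let fall (moves faster than 0.7 m/s out of the fingers, a drop of about 25 mm) ((linear speed of pack_big_round above 0.7 m/s and contact force between pack_big_round and the fingers below 0.05 N) or (linear speed of pack_small_round above 0.7 m/s and contact force between pack_small_round and the fingers below 0.05 N) or (linear speed of pack_square above 0.7 m/s and contact force between pack_square and the fingers below 0.05 N) or (linear speed of pack_long above 0.7 m/s and contact force between pack_long and the fingers below 0.05 N)).
It fails at once if the roll of tape is pushed 30 mm or more (distance of tape_roll from where it was at the start of the episode above 0.03 m).
It also fails if it takes over 112 s, if anything falls off the work surface, if the arm or the gripper's body presses on something with over 40 N, if the wrist force passes 120 N, or if a joint passes its speed limit or range.

## Working session

There is one attempt and no reset: what is moved stays moved. The work goes in short steps, each a Python script; the robot and the scene stay as the last script left them, time stands still between calls to the robot, and variables do not carry over. Pictures are saved under pics/ and viewed, at most 14 in all, crops included, and the job is handed in when it is done.

```bash
ls; mkdir -p pics; python3 - <<'E'
from station import r
import cv2,numpy as np
for n in ("top","scene"):
    d=r.read_camera(n); cv2.imwrite(f"pics/{n}0.png",d["color"]); np.savez(f"{n}0.npz",**d)
    print(n,d["intrinsics"].round(1).tolist(),d["R"].round(3).tolist(),d["t"].round(3).tolist(),(d["range_z"]>0).mean())
print(r.grip_point_offset,r.sense()["t"])
E
```

```text
pics
top [[506.3, 0.0, 286.7], [0.0, 506.3, 202.4], [0.0, 0.0, 1.0]] [[-0.029, -0.999, -0.014], [-0.998, 0.03, -0.048], [0.048, 0.012, -0.999]] [0.022, 0.453, 1.373] 0.9961224489795918
scene [[490.0, 0.0, 278.6], [0.0, 490.0, 217.7], [0.0, 0.0, 1.0]] [[0.697, 0.717, -0.006], [0.498, -0.489, -0.716], [-0.517, 0.496, -0.698]] [-0.341, -0.193, 1.44] 0.9960459183673469
-0.0187 0.1
```

View pics/top0.png

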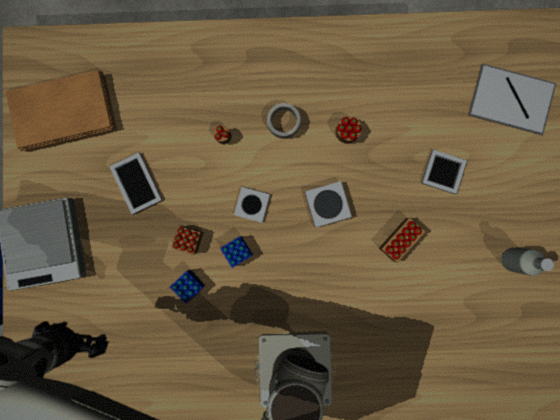

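View pics/scene0.png

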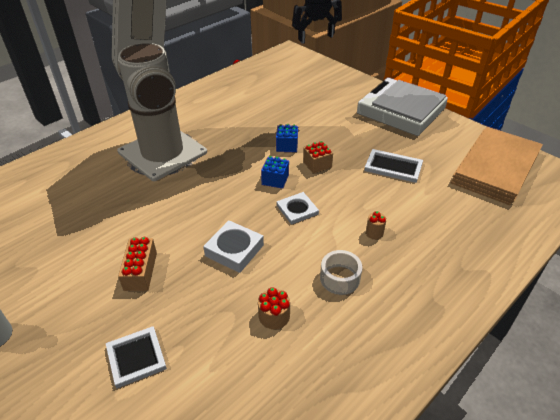

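The top view shows these items at these pixels:
- **Packs:** small round (222,134), big round (348,129), brown/red square (187,240), long (404,240).
- **Carriers:** long (136,183), small round (252,204), lift (329,203), square (444,171).
- **Tape:** (284,120).

Possible confusions:
- **pack_square:** the candidates are (187,240) with brown walls and red tomatoes, and (236,250) and (187,286), which are blue. I choose (187,240).
- **Round tubs:** (348,129) and (222,134), told apart by size.
- **Round openings:** (252,204) is the thin plate and (329,203) is the thick lift.

Next I measure and check the choice in one crop.

```bash
cat > h.py <<'E'
import numpy as np,cv2
def cloud(d):
    K=d["intrinsics"];z=d["range_z"].astype(float);h,w=z.shape
    u,v=np.meshgrid(np.arange(w),np.arange(h))
    c=np.stack([(u-K[0,2])/K[0,0]*z,(v-K[1,2])/K[1,1]*z,z],-1)
    X=(c-d["t"])@d["R"]; X[z<=0]=np.nan
    return X
def ray(d,uv,h):
    uv=np.atleast_2d(uv).astype(float);K=d["intrinsics"]
    c=np.c_[(uv-K[[0,1],[2,2]])/K[[0,1],[0,1]],np.ones(len(uv))]
    D=c@d["R"];o=-d["R"].T@d["t"]
    return (o+D*((h-o[2])/D[:,2])[:,None])[:,:2]
def box(P):
    (c,s,a)=cv2.minAreaRect((np.asarray(P)*1000).astype(np.float32))
    return np.round(c,1),np.round(s,1),round(a,1)
E
python3 - <<'E'
from h import *
d=dict(np.load("top0.npz"));X=cloud(d)
print("bench z", np.nanmedian(X[60:110,150:250,2]))
print("packs/tape (x,y mm; size; angle) from points above 38mm")
for n,(u,v) in dict(small=(222,134),big=(348,129),sq=(187,240),long=(404,240),tape=(284,120),blue1=(236,250),blue2=(187,286)).items():
    m=np.zeros(X.shape[:2],np.uint8);k=32;m[v-k:v+k,u-k:u+k]=1
    m&=(X[...,2]>.038).astype(np.uint8)
    _,lab,st,_=cv2.connectedComponentsWithStats(m)
    l=1+np.argmax(st[1:,4]);P=X[lab==l]
    c,rad=cv2.minEnclosingCircle((P[:,:2]*1000).astype(np.float32))
    print(n,len(P),box(P[:,:2]),"circ",np.round(c,1),round(rad,1),"mean",(P[:,:2].mean(0)*1000).round(1),"ztop",P[:,2].max().round(3))
g=cv2.cvtColor(d["color"],6)
print("carriers")
hsv=cv2.cvtColor(d["color"],cv2.COLOR_BGR2HSV)
for n,(u,v,h) in dict(long=(136,183,.014),small=(252,204,.014),sq=(444,171,.014),lift=(329,203,.034)).items():
    k=36;m=np.zeros(g.shape,np.uint8);w=(slice(v-k,v+k),slice(u-k,u+k))
    m[w]=((hsv[w][...,1]<45)&(hsv[w][...,2]>120))*255
    cs,hi=cv2.findContours(m,cv2.RETR_CCOMP,cv2.CHAIN_APPROX_NONE)
    i=max(range(len(cs)),key=lambda i:cv2.contourArea(cs[i])); 
    O=box(ray(d,cs[i][:,0],h)); 
    ch=[c for c,q in zip(cs,hi[0]) if q[3]==i]; c=max(ch,key=cv2.contourArea)
    print(n,"outer",O,"hole",box(ray(d,c[:,0],h)),"z",np.nanmedian(X[...,2][m>0]).round(4))
cv2.imwrite("pics/crop.png",cv2.resize(d["color"][100:310,100:290],None,fx=3,fy=2.8,interpolation=2)[:600,:800])
E
```

```text
bench z 0.001133412854217776
packs/tape (x,y mm; size; angle) from points above 38mm
small 220 (array([641. , 178.5]), array([43.2, 41.3]), 86.1) circ [642.4 178.9] 22.2 mean [640.2 177.8] ztop 0.071
big 497 (array([ 643.5, -162.2]), array([64.1, 65. ]), 6.3) circ [ 643.7 -162.5] 33.2 mean [ 642. -161.] ztop 0.072
sq 568 (array([360.6, 279. ]), array([62.8, 62.4]), 70.5) circ [361.  279.2] 42.3 mean [360.7 277.2] ztop 0.073
long 941 (array([ 343.5, -295.1]), array([ 56.8, 112.1]), 46.3) circ [ 343.8 -294.4] 61.0 mean [ 343.8 -293.1] ztop 0.073
tape 388 (array([675.1,  11.6]), array([86. , 89.6]), 88.3) circ [675.2  11.2] 45.5 mean [675.   11.5] ztop 0.056
blue1 560 (array([325.2, 148.1]), array([62. , 62.5]), 29.2) circ [325.5 147.5] 42.2 mean [325.6 146.9] ztop 0.07
blue2 581 (array([236.1, 281.5]), array([62.4, 63.3]), 43.6) circ [236.  281.7] 41.9 mean [237.4 279.9] ztop 0.068
carriers
long outer (array([519.7, 424.6]), array([145.6,  88.7]), 24.3) hole (array([519.4, 423.8]), array([132.6,  76.4]), 24.3) z 0.0145
small outer (array([450.8, 106.2]), array([79.2, 79.2]), 73.2) hole (array([450.5, 106.1]), array([60. , 59.8]), 43.4) z 0.015
sq outer (array([ 526. , -423.1]), array([93.9, 95.5]), 70.3) hole (array([ 525.8, -422.6]), array([82.1, 82.6]), 70.1) z 0.0152
lift outer (array([ 445.9, -101.8]), array([99.6, 98.4]), 14.5) hole (array([ 444.9, -101.1]), array([81.5, 81.8]), 43.2) z 0.0352
```

View pics/crop.png

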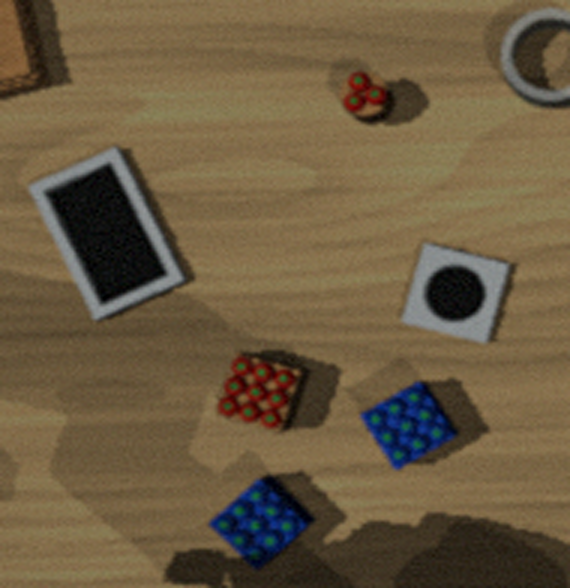

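The crop confirms it: the red-tomato square pack is at crop (260,390), both blue look-alikes are separate, and the long and small-round carriers are clear. The measured sizes match the descriptions, so I start with the square pack, checking reachability first.

```bash
cat > pp.py <<'E'
import numpy as np
from station import r
OFF=.018; ZT=.16
def yaw_for(pos,axis):
    """yaw (closing axis at `axis` deg, mod 180) with the last joint nearest its present angle"""
    best=None;j0=r.sense()["joints"][5]
    for k in (-1,0,1,2):
        y=np.radians(axis+90+180*k); y=(y+np.pi)%(2*np.pi)-np.pi
        q=r.solve_ik(pos,[np.pi,0,y])
        if q is not None and (best is None or abs(q[5]-j0)<best[0]): best=(abs(q[5]-j0),y,q)
    return best
def report(tag):
    s=r.sense();print(tag,"t",round(s["t"],1),"tcp",np.round(s["tcp_pos"],4),"w",round(s["gripper_width"],4),"gf",np.round(s["gripper_force"],1),"F",np.round(s["wrist_force"],1))
def pick(xy,axis,squeeze=35):
    x,y=xy; b=yaw_for([x,y,OFF],axis); o=[np.pi,0,b[1]]
    r.move_ptp([x,y,ZT],o); r.servo_line([x,y,OFF],speed=.12)
    r.move_gripper(0.0,squeeze); report("gripped")
    r.servo_line([x,y,ZT],speed=.12); report("lifted")
def place(xy,axis,zb,press=None):
    """zb: height of the pack's underside to lower to; press: stop force"""
    x,y=xy; b=yaw_for([x,y,ZT],axis); o=[np.pi,0,b[1]]
    r.move_ptp([x,y,ZT],o); r.servo_line([x,y,OFF+zb+.02],speed=.12)
    hit=r.servo_line([x,y,OFF+zb],speed=.03,until_force=press); report(f"down hit={hit}")
    r.move_gripper(.085); r.sleep(.3)
    r.servo_line([x,y,ZT],speed=.12); report("clear")
E
python3 - <<'E'
from pp import *
for n,p,a in [("sqp",(.3608,.2786),-19.5),("sqc",(.526,-.4229),-19.8),("lp",(.3435,-.2945),46.3),("lc",(.5196,.4242),114.3),("sp",(.641,.1785),60),("sc",(.4506,.1061),60),("bp",(.6435,-.1622),60),("lift",(.4455,-.1015),60)]:
    print(n,[ (b is not None) and np.round(b[2],2) for b in (yaw_for([*p,z],a) for z in (OFF,ZT))])
pick((.3608,.2786),-19.5)
E
```

```text
sqp [array([ 0.66,  0.37, -0.44,  0.76,  0.  ,  2.57]), array([ 0.66,  0.2 , -0.24,  1.13,  0.  ,  2.57])]
sqc [array([-0.68,  0.73,  0.22,  1.06,  0.  ,  1.24]), array([-0.68,  0.63,  0.42,  1.36,  0.  ,  1.24])]
lp [array([-0.71,  0.37, -0.44,  0.76,  0.  ,  0.05]), array([-0.71,  0.19, -0.25,  1.13,  0.  ,  0.05])]
lc [array([0.68, 0.72, 0.21, 1.05, 0.  , 0.26]), array([0.68, 0.62, 0.4 , 1.35, 0.  , 0.26])]
sp [array([0.27, 0.71, 0.19, 1.04, 0.  , 0.8 ]), array([0.27, 0.61, 0.38, 1.34, 0.  , 0.8 ])]
sc [array([ 0.23,  0.38, -0.42,  0.77,  0.  ,  0.75]), array([ 0.23,  0.21, -0.22,  1.14,  0.  ,  0.75])]
bp [array([-0.25,  0.71,  0.18,  1.04,  0.  ,  0.28]), array([-0.25,  0.61,  0.38,  1.34,  0.  ,  0.28])]
lift [array([-0.22,  0.37, -0.43,  0.76,  0.  ,  0.3 ]), array([-0.22,  0.2 , -0.24,  1.13,  0.  ,  0.3 ])]
gripped t 2.9 tcp [0.3612 0.2791 0.0188] w 0.0615 gf 39.6 F [-0.2 -0.8  5.4]
lifted t 4.2 tcp [0.3603 0.2782 0.1592] w 0.0617 gf 38.9 F [ 0.2 -0.7 -1.2]
```

```bash
python3 - <<'E'
from pp import *; import cv2
cv2.imwrite("pics/held.png",cv2.resize(r.read_camera("scene")["color"][20:230,200:440],None,fx=2.5,fy=2.5))
E
```

```text
(no output)
```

View pics/held.png

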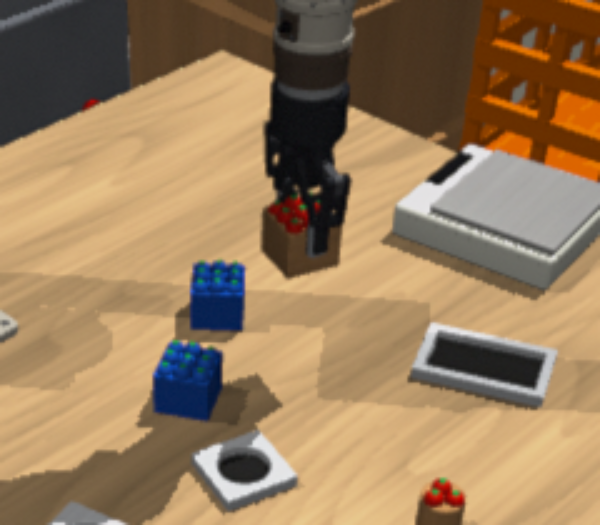

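The red square pack is held upright, at crop (300,235), and the blue ones haven't moved. I place it in the square carrier.

```bash
python3 - <<'E'
from pp import *; import cv2
place((.526,-.4229),-19.8,.004,6)
d=r.read_camera("scene");np.savez("s1.npz",**d)
cv2.imwrite("pics/sq.png",cv2.resize(d["color"][210:420,0:280],None,fx=2.8,fy=2.8))
E
```

```text
down hit=True t 8.6 tcp [ 0.5256 -0.4226  0.0228] w 0.0615 gf 39.7 F [-0.   0.2  4.9]
clear t 10.5 tcp [ 0.5255 -0.4225  0.1589] w 0.0852 gf 0.0 F [-0.5  1.3  0.2]
```

View pics/sq.png

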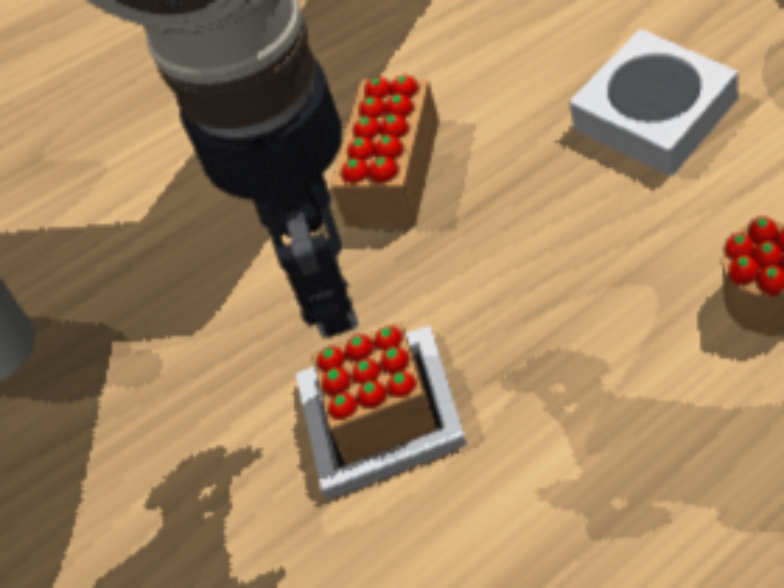

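The square pack sits flat in its carrier, at crop (375,400). Next the long pack, then the small round one.

```bash
python3 - <<'E'
from pp import *; import cv2
def ok(w): assert abs(r.sense()["gripper_width"]-w)<.004, "bad grip"
pick((.3435,-.2945),46.3,45); ok(.056)
place((.5196,.4242),114.3,.004,6)
pick((.641,.1785),60); ok(.044)
place((.4506,.1061),60,.004,6)
d=r.read_camera("scene")
cv2.imwrite("pics/two.png",cv2.resize(d["color"][100:380,130:450],None,fx=2.1,fy=2.1))
E
```

```text
gripped t 13.4 tcp [ 0.3439 -0.2951  0.0188] w 0.0553 gf 49.4 F [-1.5  0.3  5.6]
lifted t 14.7 tcp [ 0.343  -0.294   0.1591] w 0.0555 gf 48.5 F [ 0.1  0.1 -2.9]
down hit=True t 19.1 tcp [0.5192 0.424  0.0229] w 0.0553 gf 49.4 F [-0.2 -0.3  5.1]
clear t 21.1 tcp [0.5191 0.4238 0.1589] w 0.0852 gf 0.0 F [ 0.3 -0.5  0.5]
gripped t 24.0 tcp [0.6415 0.1786 0.0187] w 0.0435 gf 35.9 F [-0.4 -0.   3.1]
lifted t 25.3 tcp [0.6404 0.1783 0.1588] w 0.0429 gf 35.7 F [ 0.7 -1.  -0.6]
down hit=True t 27.9 tcp [0.4501 0.106  0.0227] w 0.043 gf 36.0 F [-0.   0.1  4.4]
clear t 30.0 tcp [0.45   0.106  0.1592] w 0.0851 gf 0.0 F [0.6 0.8 0.3]
```

View pics/two.png

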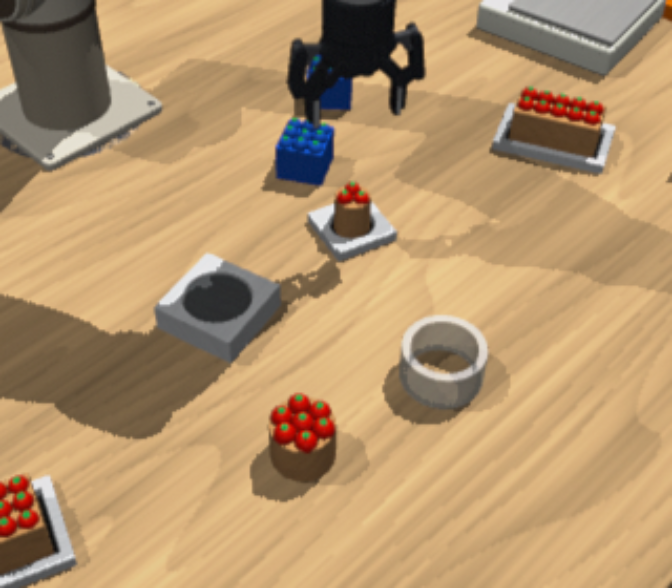

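The long pack, at crop (560,125), and the small tub, at (352,215), are both seated, and the tape at (443,360) hasn't been touched. Now the big tub goes onto the sprung plate.

```bash
python3 - <<'E'
from pp import *; from h import *
pick((.6435,-.1622),60); assert abs(r.sense()["gripper_width"]-.066)<.004
place((.4455,-.1015),60,.024,12)
r.move_ptp([.162,.473,.231],[np.pi,0,np.pi/2]); r.sleep(.5)
d=r.read_camera("top");X=cloud(d);cv2.imwrite("pics/end.png",cv2.resize(d["color"][80:300,90:490],None,fx=2,fy=2))
for n,(p,hc) in dict(sq=((.526,-.4229),.004),long=((.5196,.4242),.004),small=((.4506,.1061),.004),big=((.4455,-.1015),.024),tape=((.675,.0115),0)).items():
    D=np.hypot(X[...,0]-p[0],X[...,1]-p[1]); m=(D<.075)&(X[...,2]>.04+(.004 if n=='big' else 0))
    P=X[m];c,s,a=box(P[:,:2]);print(n,"err mm",(c-np.array(p)*1000).round(1),s,a,"ztop",P[:,2].max().round(4),"p50",np.median(P[:,2]).round(4))
report("end")
E
```

```text
gripped t 32.9 tcp [ 0.6443 -0.1625  0.0193] w 0.065 gf 39.9 F [ 0.3 -0.2  4.3]
lifted t 34.2 tcp [ 0.6428 -0.162   0.1588] w 0.0651 gf 39.4 F [-0.4 -0.8 -2. ]
down hit=False t 36.9 tcp [ 0.4458 -0.1015  0.0422] w 0.0648 gf 39.4 F [ 0.9 -0.6 -0.6]
clear t 38.6 tcp [ 0.4449 -0.1014  0.1593] w 0.0851 gf 0.0 F [-0.5 -0.3 -0.1]
sq err mm [0.9 1.2] [64.6 62.8] 69.9 ztop 0.0764 p50 0.0617
long err mm [-0.2 -1.5] [112.4  57.4] 24.3 ztop 0.0763 p50 0.061
small err mm [ 0.2 -0.3] [42.6 41.2] 41.0 ztop 0.0747 p50 0.06
big err mm [2.6 1.5] [69.2 64.6] 33.2 ztop 0.0951 p50 0.0831
tape err mm [-0.1  0.1] [85.9 90. ] 88.6 ztop 0.0579 p50 0.049
end t 41.5 tcp [0.1621 0.473  0.231 ] w 0.085 gf 0.0 F [-0.5  0.6 -0.3]
```

View pics/end.png

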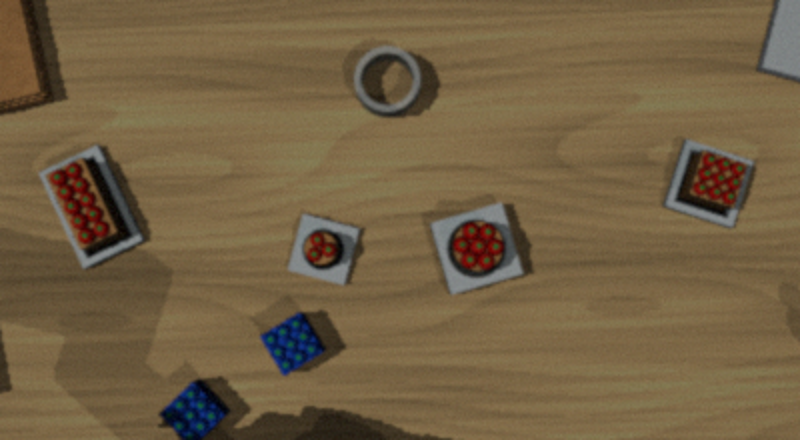

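All four sit centred. I make one numeric check of the big tub's sinking and tilt against its bench image before handing in.

```bash
python3 - <<'E'
from pp import *; from h import *
A=cloud(dict(np.load("top0.npz")));B=cloud(r.read_camera("top"))
def st(X,p):
    P=X[np.hypot(X[...,0]-p[0],X[...,1]-p[1])<.027]; c=np.linalg.lstsq(np.c_[P[:,:2]-p,np.ones(len(P))],P[:,2],rcond=None)[0]
    return np.median(P[:,2]).round(4),c.round(3)
a=st(A,(.6435,-.1622));b=st(B,(.4463,-.101));print(a,b,"underside",b[0]-a[0])
if .016<b[0]-a[0]<.027: r.hand_in();print("handed in")
E
```

```text
(np.float64(0.0615), array([ 0.001, -0.01 ,  0.061])) (np.float64(0.0843), array([ 0.023, -0.023,  0.084])) underside 0.0228
the job is handed in; nothing more can be done
handed in
```

All four tomato packs are seated and released in their matching carriers, the large tub has sunk the plate about 8 mm, the tape roll hasn't moved, and the job was handed in at about 42 s of the 112 s allowed; no verdict came back.

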